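# Free the printing block from its ratchet clamp and lay it on the carving slope

### The job

Lift the ratchet pawl of the bench clamp and slide the clamp bar right back by its upright handle. Next, lower the raised sloping board until its roller rests on the spacer stack; only then take the wooden printing block out of the clamp and lay it carved face up on the board, its long side running up the slope and its lower end against the ledge. Do not let go of the block before it lies flat on the board, and leave the pencil pot, jar and wooden figure where they are.

Things in the scene. Friction and masses are not known exactly. Their poses are not given: they have to be found in the camera images.
- jig: Clamping jig fixed to the table, plywood base 150 x 250 x 20 mm; along its y axis from -y to +y: wooden stop jaw, printing block, clamp shoe, toothed steel bar, pawl bridge, the bar's upright handle. Origin: on the table under the jig, on the bar's centre line; x across, y the way the bar slides back, z up. On either side of the table, turned up to 0.2 rad.
- pawl_pin (a point): Fixed point on the jig: the pawl's hinge pin, 66 mm above the table, its axis along the jig's x; axes as the jig's. The pawl's handle moves on an arc of radius 65 mm about it.
- pawl (a joint): Angle of the pawl, rad: 0 is down in the teeth (start), grows as its handle end is lifted, 1.4 at most. Steel lever pointing from the pin to the jig's -y, with a nose 49 mm from the pin that blocks the bar's teeth until lifted about 0.15 rad. It stays at the angle where it is left (about 1.5 N at the handle moves it).
- pawl_handle (a point): Grip point of the pawl's round cross handle: a bar 10 mm in diameter along the jig's x; the point is 55 mm to the +x side of the clamp's centre line, 65 mm from the pin (at the start towards -y), 69 mm above the table. The bar runs from the lever to 27 mm beyond this point; free to grip from above. Turns with the pawl.
- clamp_bar (a joint): How far the clamp bar is slid back, m: 0 clamped (start), 0.048 fully back against its stop. Moves along the jig's +y, about 3 N of friction, blocked after about 3 mm while the pawl is down.
- bar_handle (a point): Grip point of the clamp bar's upright wooden handle block, 60 mm (jig x) by 20 mm (jig y) and 74 mm tall, its top 100 mm above the table; the point lies on its centre line 20 mm below the top. Moves with the bar; axes as the jig's.
- print_block: Wooden printing block, 56 (x) x 100 (y) x 32 mm (z), 0.15 kg, dark lines carved in its upper face. Origin: centre of its underside; z out of the carved face. Starts in the jig, long side along the jig's y, underside 20 mm above the table on the jig's base, long sides free. A 10 mm lip of the clamp shoe overhangs its top at the +y end until the bar is slid back.
- stand: Slope stand fixed to the table: plywood base 230 x 200 mm, 18 mm thick, that carries the hinged board and the spacer stack. Origin: on the table, 75 mm from the hinge axis; x points from the hinge (far side from the robot) to the board's high side (towards the robot), z up. Turned up to 0.2 rad from that.
- board_hinge (a point): Fixed point on the stand: middle of the board's hinge axis, 30 mm above the table, at the stand's side far from the robot; axes as the stand's. The board turns about the stand's y axis through it.
- slope_board (a joint): Board angle above its resting angle, rad: 0 with its roller on the spacer stack, when it slopes 0.42 rad (24 deg) from level; starts 0.50 to 0.75. Slope from level = this value + 0.42. The stiff hinge holds the board where it is left while steep; pushed down (about 3 N near its top edge) below about 0.25 it sinks by its own weight onto the stack.
- ledge_foot (a point): Point on the board's upper face at the foot of its ledge, mid-width, 12 mm up the slope from the hinge. x points up the slope, y along the ledge, z out of the face. The plywood board: 200 mm long up the slope, 176 mm wide, 12 mm thick, underside through the hinge axis; the ledge at its low edge is 12 mm thick and stands 18 mm above the face.
- board_top (a point): Point on the board's upper face, middle of its width, 10 mm below the top edge (190 mm up the slope from the hinge); axes as ledge_foot. A good place to push the board down.
- spacers: Stack of three wooden slabs screwed together, 66 x 100 x 51 mm, loose on the stand's base under the board's steel roller, which is 20 mm in diameter and hangs under the board 170 mm from the hinge. Origin: centre of its underside.
- pencil_pot: Bystander: metal pot 95 mm tall, 84 mm wide, with pencils up to 140 mm. Origin: centre of its underside.
- jar: Bystander: lidded glass jar 68 mm wide, 85 mm tall. Origin: centre of its underside.
- mannequin: Bystander: wooden drawing figure 240 mm tall on a 90 mm disc foot, arms reaching 90 mm to its side. Origin: centre of its underside.
Not all that is in view belongs to the job. What is shaped like the print_block but green is not meant.

How it is judged:
By the outcome, as a careful person would: the job done as asked, in the order asked, and still so for the second after the job is handed in, with the robot touching nothing.
It also fails if it takes over 72 s, if anything falls off the work surface, if the arm or the gripper's body presses on something with over 40 N, if the wrist force passes 120 N, or if a joint passes its speed limit or range.

### The arm

A 6-joint arm with a two-finger parallel gripper is mounted at the origin on the work surface. World frame = base frame: x ahead of the robot, y to its left, z up, the work surface at z = 0. Lengths are in m, angles in rad, forces in N, time in s.
With the tool pointing down it reaches from about 0.35 to 0.775 m from the base axis. Payload 7.3 kg.
Tool frame: the origin (TCP) lies on the centre line of the jaws, within the pads' length; the fingertips stand 11 mm ahead of it and the grasp point (between the pads) lies 8 mm behind it; z points along the fingers, y is the direction in which the jaws open and shut (so a half turn about z gives the same grasp; the last joint's range is limited). The gripper opens to 92 mm and grips with 3 to 60 N. Pads are 19 mm wide; open, the fingers measure 130 mm over their backs; the gripper's body (75 mm by 190 mm) begins 47 mm behind the grasp point.
Start: joints at [1.015, 0.342, 1.524, -0, 1.275, -0.146], TCP at [0.209, 0.482, 0.238] pointing down, gripper open.
Joint ranges: [-2.53, 2.53], [-0.77, 2.02], [0.04, 2.7], [-1, 4.14], [0.28, 2.66], [-3.11, 3.11]. Speed limits (rad/s): [2.57, 2.57, 3.14, 3.14, 3.14, 3.14].

### API

Orientations are given as [roll, pitch, yaw] about the fixed x, y, z axes, in that order (R = Rz(yaw) Ry(pitch) Rx(roll)).
In Python, from cell import robot gives the robot as it stands.
- The arm moves only by the tool jog_arm, never from a script. Its argument "deltas" is one flat list of numbers, 6 for each row, row after row: the shift along the world's x, y, z in units of 0.1 m (1.0 is 0.1 m), then the turn, a rotation vector about the world's x, y, z in units of 90 degrees (1.0 is 90 degrees). A call has 1 to 5 rows; each row is the pose to reach, as a shift and turn from the pose commanded when the call began; what a row does not reach only later rows make up. A row lasts 1/12 s, in which the tool goes at most 41.7 mm and 7.16 degrees, less where a joint would pass 70% of its speed; a pose out of reach is approached as far as the arm can. A call with a number of a shift or a turn outside -1 to 1 is refused whole. A call with a gripper value outside its range is refused whole. "claw" is the opening, from 0 (shut) to 1 (fully open), set as the call begins (left out, the last holds). The fingers move at their own pace and stop on an object; "newtons" is the grip in N (left out, the last holds). Time passes only in rows, so rows that repeat a pose let the fingers close. It gives the time, the measured TCP pose, the force and the opening at its end, in the units of the state.
- robot.observe(): the state, without advancing time (a new reading comes with each control period).
- robot.read_camera(name): name is "side" or "top" or "wrist"; returns the picture (384x512x3 uint8, red, green, blue); there is no depth.
- robot.camera_params(name): a dict with "fx", "fy", "cx", "cy" (pixels), "R" (3x3) and "t" (3): a world point X has camera coordinates R X + t. Camera axes: x right, y down, z forward; pixel columns grow to the right and rows downward; lengths in m; the calibration is good to about 2 mm. A picture is of the moment at which its call begins: read the wrist's pose just before it. camera_params takes no time and is no camera call; for the wrist camera it gives the pose at the moment of the call.
- robot.hand_in(): hands the job in, once; it reports no verdict.
The state is a dict: "time": time; "qpos": joint angles; "qvel": joint speeds; "joint_efforts": joint torques, N m; "tool_pos": TCP position; "tool_rot": TCP orientation; "contact_force": force on the tool from outside, world axes, zero at the start; "torque": the same for the moment, N m; "opening": finger opening in m.
Only numpy, scipy, OpenCV 4.12 (cv2) and the standard library are available. Lean on these libraries where they do the work, as an engineer would, in place of code of your own. Each camera call takes 0.05 s, during which the arm holds its last target. There are 200 camera calls.

## Working session

There is one attempt and no reset: what is moved stays moved. The work goes in short steps, Python scripts to look and compute and a tool call to move; the robot and the scene stay as the last step left them, time stands still between calls to the robot, and variables do not carry over. Pictures are saved under pics/ and viewed, about 8 in all and at most 12, crops included, and the job is handed in when it is done.

Besides the shell and the picture viewer there is one more tool, called as name(argument=value, ...), one argument or row to a line, values as JSON. jog_arm: Moves the arm, as the interface text tells. Its arguments: {"type":"object","properties":{"deltas":{"type":"array","items":{"type":"number"}},"claw":{"type":"number"},"newtons":{"type":"number"}},"required":["deltas"]}

```bash
mkdir -p pics; ls; python3 - <<'E'
from cell import robot
import cv2, numpy as np
ims=[]
for n in ("top","side"):
    im=robot.read_camera(n); cv2.imwrite(f"pics/{n}0.png",im[:,:,::-1]); 
    p=robot.camera_params(n); print(n,p["fx"],p["cx"],p["cy"],np.round(p["R"],3).tolist(),np.round(p["t"],3)); print(np.round(-np.array(p["R"]).T@p["t"],3))
    ims.append(im)
o=robot.observe(); print(o)
top=cv2.resize(ims[0],(800,600),interpolation=cv2.INTER_CUBIC); cv2.imwrite("pics/top0b.png",top[:,:,::-1])
cv2.imwrite("pics/side0b.png",cv2.resize(ims[1],(800,600),interpolation=cv2.INTER_CUBIC)[:,:,::-1])
E
```

```text
pics
top 360.8543756607427 256.3441634420459 188.7165841963819 [[0.016, -1.0, 0.001], [-0.981, -0.016, -0.195], [0.195, 0.002, -0.981]] [-0.027  0.556  0.843]
[ 0.381 -0.021  0.935]
side 453.1381722800933 255.90449856884254 197.51846752203932 [[0.806, -0.591, -0.019], [-0.408, -0.532, -0.742], [0.428, 0.606, -0.67]] [-0.419  0.299  1.174]
[-0.043 -0.8    1.001]
{'time': 0.1, 'qpos': array([ 1.01499783e+00,  3.42643720e-01,  1.52490941e+00, -3.15914200e-05,
        1.27546984e+00, -1.46007852e-01]), 'qvel': array([-4.64028590e-04, -3.00039933e-04, -4.21112813e-03,  6.31004148e-05,
        1.53258451e-03, -5.81872012e-04]), 'joint_efforts': array([ 1.52310378e-03, -4.32004273e+01, -2.44692600e+01,  7.18910107e-02,
        5.26628271e-02, -5.62435287e-05]), 'tool_pos': array([0.20896609, 0.48122182, 0.23712354]), 'tool_rot': array([-3.14017315e+00, -1.78207942e-04,  2.73181110e+00]), 'contact_force': array([ 0.31130721,  0.22480816, -0.0818362 ]), 'torque': array([ 0.00060584, -0.01846188,  0.00470431]), 'opening': 0.09204313882581612}
```

View pics/top0b.png

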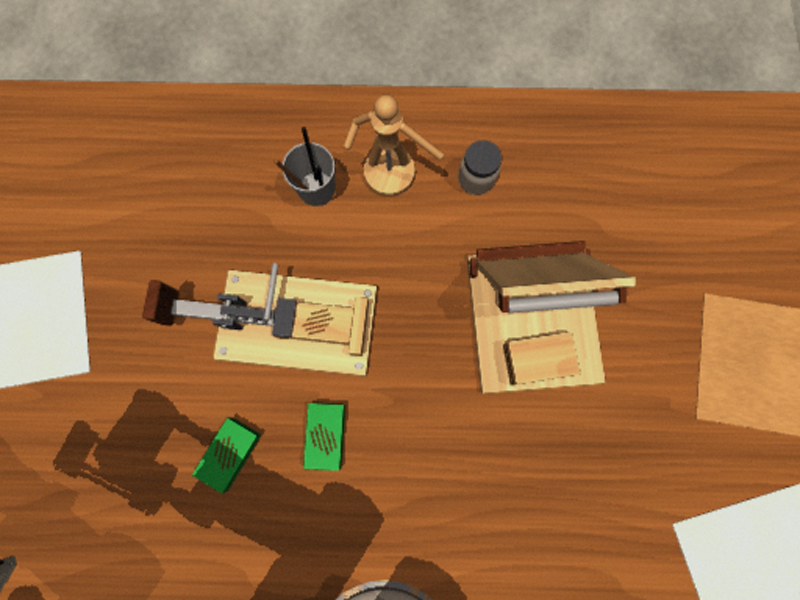

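View pics/side0b.png

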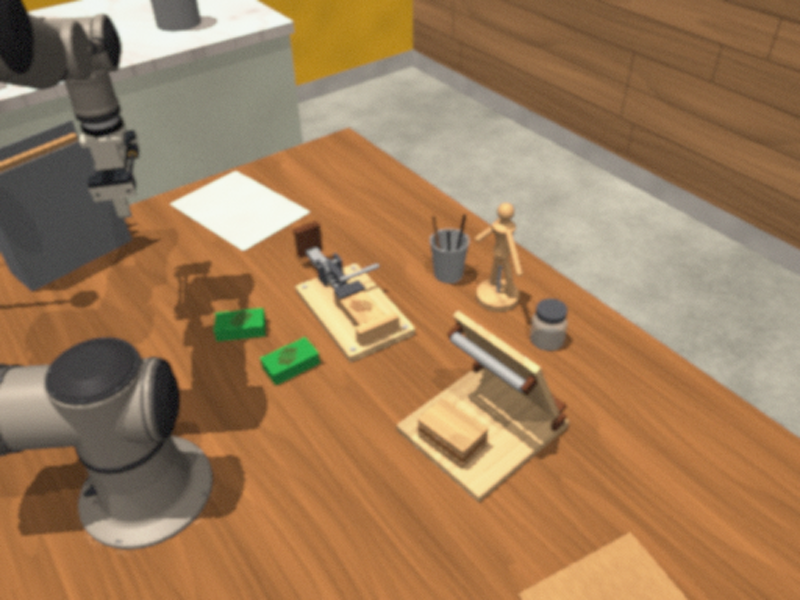

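The top view (800x600 scale) shows the jig on the left. Its base corners are at (230,268), (379,287), (367,375) and (214,360), the dark bar handle is at (158,302), the pawl rod runs (275,265)-(268,318), and the block is at (322,322). On the right, the stand's base corners are at (483,392) and (604,381), the stack is at (543,358), and the board is raised with its ledge at (532,250).

Possible confusions:
- **Block:** the wooden carved block in the jig (322,322) could be taken for the green blocks at (226,455) and (324,436), or for the spacer stack at (543,358). I choose the one in the jig with carved lines.
- **Pawl rod:** the thin rod at (272,290) could be taken for the steel roller at (562,301) or the pencils. I choose the rod in the jig.

```bash
cat > h.py <<'E'
import numpy as np, cv2
from cell import robot
def ray(cam,uv,P=None):
    p=P or robot.camera_params(cam); R=np.array(p["R"]); t=np.array(p["t"])
    d=R.T@np.array([(uv[0]-p["cx"])/p["fx"],(uv[1]-p["cy"])/p["fy"],1.0]); return -R.T@t,d/np.linalg.norm(d)
def onz(cam,uv,z,P=None):
    c,d=ray(cam,uv,P); return c+d*(z-c[2])/d[2]
def proj(cam,X,P=None):
    p=P or robot.camera_params(cam); c=np.array(p["R"])@X+p["t"]; return np.array([p["fx"]*c[0]/c[2]+p["cx"],p["fy"]*c[1]/c[2]+p["cy"]])
def rect(cam,im,roi,lo,hi,z,P=None):
    "minAreaRect on plane z of largest blob in HSV range inside roi (x0,y0,x1,y1)"
    hsv=cv2.cvtColor(im,cv2.COLOR_RGB2HSV); m=cv2.inRange(hsv,lo,hi); k=np.zeros_like(m); x0,y0,x1,y1=roi; k[y0:y1,x0:x1]=m[y0:y1,x0:x1]
    c=max(cv2.findContours(k,cv2.RETR_EXTERNAL,cv2.CHAIN_APPROX_NONE)[0],key=cv2.contourArea)[:,0]
    w=np.array([onz(cam,q,z,P)[:2] for q in c],np.float32)*1000
    return cv2.minAreaRect(w),cv2.boxPoints(cv2.minAreaRect(w)),k
E
python3 - <<'E'
from h import *
im=cv2.imread("pics/top0.png")[:,:,::-1].copy()
s=1/1.5625
hsv=cv2.cvtColor(im,cv2.COLOR_RGB2HSV)
for n,q in dict(ply=(280,350),table=(420,400),plyS=(590,350),blk=(345,325),spc=(560,350),jaw=(356,330),handle=(158,302)).items(): print(n,hsv[int(q[1]*s),int(q[0]*s)])
pts=dict(jig=[[(230,267),(379,287),(367,375),(214,360)],.02],stand=[[(470,262),(483,392),(604,381)],.018],stackTop=[[(507,342),(577,331),(580,375),(514,384)],.069],blktop=[[(297,303),(353,308),(350,345),(293,338)],.052],
 handle=[[(153,281),(173,288),(166,321),(144,314)],.1],rod=[[(275,265),(268,318)],.069], pot=[[(316,190)],.0],man=[[(389,178)],.0],jar=[[(480,182)],.0],boardhi=[[(482,288),(633,280)],.19],ledge=[[(478,250),(586,242)],.05])
for n,(l,z) in pts.items():
    print(n,[np.round(onz("top",np.array(q)*s,z)[:2]*1000).astype(int).tolist() for q in l])
a=cv2.resize(im[150:260,90:250],(640,440),interpolation=cv2.INTER_CUBIC); 
b=cv2.resize(im[145:260,290:420],(520,460),interpolation=cv2.INTER_CUBIC)
cv2.imwrite("pics/c1.png",np.vstack([a[:,:,::-1]])); 
E
```

```text
ply [ 29  85 220]
table [ 13 187 146]
plyS [ 22 103 223]
blk [ 20 114 223]
spc [ 19 126 222]
jaw [ 24 109 222]
handle [ 10 179  30]
jig [[606, 267], [576, 17], [431, 33], [451, 282]]
stand [[621, -134], [407, -153], [427, -348]]
stackTop [[482, -184], [501, -293], [433, -294], [418, -193]]
blktop [[541, 146], [534, 57], [475, 59], [485, 149]]
handle [[562, 357], [552, 326], [502, 332], [512, 366]]
rod [[598, 181], [513, 187]]
pot [[752, 133]]
man [[777, 5]]
jar [[772, -155]]
boardhi [[540, -129], [555, -334]]
ledge [[633, -143], [650, -320]]
```

View pics/c1.png

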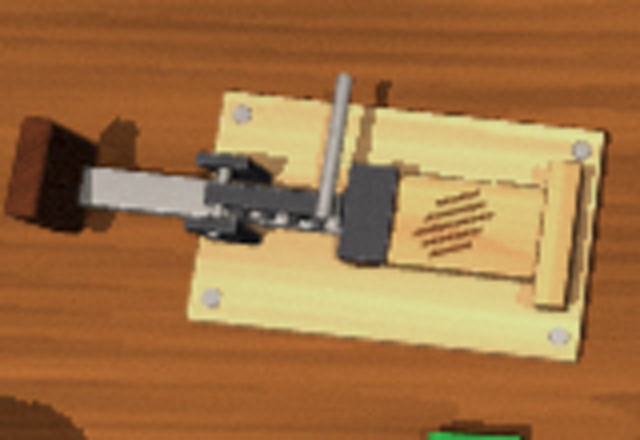

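The crop confirms the choice. The block with carved lines is at crop (450,222), under the dark shoe at (367,215). The pawl rod runs (344,76)-(325,215) and the bar handle is at (45,170). The jig's yaw is about -0.10, and the rod's grip point is about (0.571, 0.184, 0.069). I'm moving above it now.

jog_arm(
  deltas=[0.18,-0.15,0,0,0,0.04,0.36,-0.3,0,0,0,0.08,0.54,-0.45,0,0,0,0.12,0.72,-0.6,0,0,0,0.16,0.9,-0.75,0,0,0,0.2],
  claw=0.6,
  newtons=10,
)

```text
time: 0.52
tool_pos: [0.2997, 0.4057, 0.2374]
tool_rot: [-3.141, -0.001, 3.049]
contact_force: [-0.2, 0.1, -0.0]
opening: 0.0631
```

jog_arm(
  deltas=[0.18,-0.15,0,0,0,0,0.36,-0.3,0,0,0,0,0.54,-0.45,0,0,0,0,0.72,-0.6,0,0,0,0,0.9,-0.75,0,0,0,0],
)

```text
time: 0.93
tool_pos: [0.3898, 0.3306, 0.2374]
tool_rot: [-3.141, -0.001, 3.046]
contact_force: [1.0, 0.5, -0.3]
opening: 0.055
```

jog_arm(
  deltas=[0.18,-0.15,0,0,0,0,0.36,-0.3,0,0,0,0,0.54,-0.45,0,0,0,0,0.72,-0.6,0,0,0,0,0.9,-0.75,0,0,0,0],
)

```text
time: 1.35
tool_pos: [0.4798, 0.2556, 0.2374]
tool_rot: [-3.141, -0.001, 3.046]
contact_force: [0.3, -0.0, 1.2]
opening: 0.0551
```

jog_arm(
  deltas=[0.18,-0.15,0,0,0,0,0.36,-0.3,0,0,0,0,0.54,-0.45,0,0,0,0,0.72,-0.6,0,0,0,0,0.9,-0.72,0,0,0,0],
)

```text
time: 1.77
tool_pos: [0.5698, 0.1833, 0.2372]
tool_rot: [-3.141, -0.001, 3.046]
contact_force: [0.1, 0.9, 0.8]
opening: 0.0552
```

```bash
python3 - <<'E'
from h import *
P=robot.camera_params("wrist"); im=robot.read_camera("wrist"); cv2.imwrite("pics/w1.png",im[:,:,::-1])
import pickle; pickle.dump(P,open("w1.pkl","wb"))
o=robot.observe(); print(o["time"],o["tool_pos"],o["tool_rot"],-np.array(P["R"]).T@P["t"],np.round(P["R"],2))
for X in [(.571,.184,.069),(.598,.181,.069),(.532,.345,.1),(.509,.103,.052)]: print(X,proj("wrist",np.array(X),P))
E
```

```text
1.8167 [0.57275359 0.18102876 0.23690366] [-3.14021424e+00  1.31520709e-03  3.04335467e+00] [0.49058514 0.19079878 0.38425601] [[ 0.1   1.    0.  ]
 [ 0.95 -0.09  0.29]
 [ 0.29 -0.03 -0.96]]
(0.571, 0.184, 0.069) [251.86107463 178.97957791]
(0.598, 0.181, 0.069) [251.44607673 205.6002849 ]
(0.532, 0.345, 0.1) [440.3094456  124.87044258]
(0.509, 0.103, 0.052) [162.32996849 120.55251417]
```

View pics/w1.png

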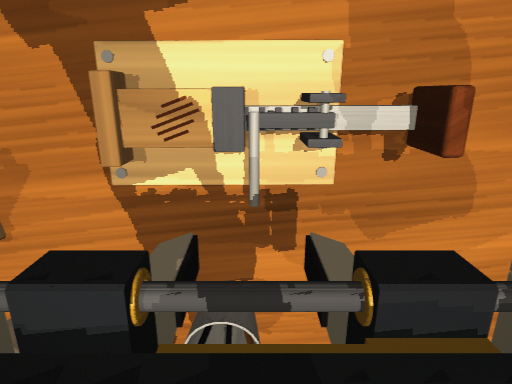

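The wrist view shows the rod at (249,110)-(254,203), within about 2 px of my prediction. The block is at (165,119), the shoe's left edge at x=212, and the bar handle at (445,120). I'll refine the handle and block from this picture.

```bash
python3 - <<'E'
from h import *; import pickle
P=pickle.load(open("w1.pkl","rb"))
im=cv2.imread("pics/w1.png"); print("row120 handle",[(x,im[120,x].tolist()) for x in range(408,480,4)])
t=cv2.imread("pics/top0.png"); print("top row192",[(x,t[192,x].tolist()) for x in range(90,116,2)])
f=lambda c,q,z,P=None: np.round(onz(c,np.array(q),z,P)*1000,0)[:2]
print("rod",f("wrist",(254,203),.069,P),f("wrist",(249,112),.069,P))
print("jigcorners",[f("wrist",q,.02,P) for q in [(94,41),(343,41),(333,185),(112,185)]])
print("blk",[f("wrist",q,.052,P) for q in [(118,89),(212,89),(212,150),(118,150)]])
print("handle top view",f("top",(98,192.5),.1))
print("pin", [f("wrist",q,.066,P) for q in [(323,97),(323,142)]])
E
```

```text
row120 handle [(408, [188, 204, 214]), (412, [103, 115, 122]), (416, [25, 33, 52]), (420, [8, 17, 37]), (424, [10, 19, 36]), (428, [11, 19, 37]), (432, [6, 15, 34]), (436, [8, 16, 34]), (440, [10, 17, 34]), (444, [8, 16, 35]), (448, [20, 41, 85]), (452, [25, 59, 125]), (456, [28, 63, 133]), (460, [25, 56, 120]), (464, [23, 55, 115]), (468, [20, 43, 91]), (472, [37, 99, 175]), (476, [36, 98, 174])]
top row192 [(90, [42, 91, 153]), (92, [39, 84, 145]), (94, [28, 49, 94]), (96, [23, 46, 98]), (98, [28, 52, 105]), (100, [20, 37, 75]), (102, [5, 15, 27]), (104, [5, 11, 26]), (106, [8, 15, 31]), (108, [3, 9, 24]), (110, [23, 29, 39]), (112, [95, 101, 105]), (114, [147, 154, 164])]
rod [596. 184.] [508. 187.]
jigcorners [array([428.,  40.]), array([451., 287.]), array([599., 273.]), array([575.,  26.])]
blk [array([476.,  66.]), array([485., 155.]), array([542., 147.]), array([533.,  54.])]
handle top view [532. 354.]
pin [array([502., 256.]), array([542., 254.])]
```

jog_arm(
  deltas=[0,0.02,-0.25,0,0,0,0,0.02,-0.5,0,0,0,0,0.02,-0.75,0,0,0,0,0.02,-0.95,0,0,0],
)

```text
time: 2.15
tool_pos: [0.5682, 0.1864, 0.1404]
tool_rot: [-3.141, -0.002, 3.046]
contact_force: [0.6, 0.6, -0.5]
opening: 0.0548
```

jog_arm(
  deltas=[0,0,-0.25,0,0,0,0,0,-0.5,0,0,0,0,0,-0.7,0,0,0,0,0,-0.8,0,0,0,0,0,-0.8,0,0,0],
)

```text
time: 2.57
tool_pos: [0.5674, 0.1863, 0.0601]
tool_rot: [-3.14, -0.005, 3.046]
contact_force: [-1.4, 0.6, -1.0]
opening: 0.055
```

jog_arm(
  deltas=[0,0,0,0,0,0,0,0,0,0,0,0,0,0,0,0,0,0,0,0,0,0,0,0,0,0,0,0,0,0],
  claw=0,
  newtons=8,
)

```text
time: 2.98
tool_pos: [0.5696, 0.1867, 0.0637]
tool_rot: [3.141, 0.002, 3.046]
contact_force: [0.1, -0.1, -0.4]
opening: 0.026
```

jog_arm(
  deltas=[0,0,0,0,0,0,0,0,0,0,0,0],
)

```text
time: 3.15
tool_pos: [0.5693, 0.1866, 0.0631]
tool_rot: [3.141, 0.0, 3.046]
contact_force: [-0.1, -0.2, -1.2]
opening: 0.013
```

jog_arm(
  deltas=[0,0,0,0,0,0,0,0,0,0,0,0,0,0,0,0,0,0],
)

```text
time: 3.4
tool_pos: [0.5692, 0.1859, 0.0629]
tool_rot: [-3.141, 0.0, 3.046]
contact_force: [-0.1, -4.8, 1.7]
opening: 0.0097
```

jog_arm(
  deltas=[0,0.01,0.1,0,0,0,0,0.03,0.16,0,0,0,0.01,0.06,0.25,0,0,0,0.01,0.09,0.31,0,0,0,0.01,0.13,0.36,0,0,0],
)

```text
time: 3.82
tool_pos: [0.5704, 0.1976, 0.0995]
tool_rot: [-3.138, 0.0, 3.046]
contact_force: [-0.3, -13.9, 6.0]
opening: 0.0093
```

jog_arm(
  deltas=[0,0.03,0.04,0,0,0,0.01,0.06,0.07,0,0,0,0.01,0.11,0.12,0,0,0,0.02,0.15,0.15,0,0,0,0.02,0.19,0.17,0,0,0],
)

```text
time: 4.23
tool_pos: [0.5728, 0.2167, 0.1178]
tool_rot: [-3.139, 0.002, 3.046]
contact_force: [-1.4, -9.7, 10.5]
opening: 0.0095
```

```bash
python3 - <<'E'
from h import *
im=robot.read_camera("wrist"); cv2.imwrite("pics/w2.png",im[:,:,::-1]); o=robot.observe(); print(o["tool_pos"],o["opening"],o["contact_force"])
E
```

```text
[0.57303147 0.21772854 0.11828015] 0.009535773632957557 [-3.21084815 -9.18399317 11.37091247]
```

View pics/w2.png

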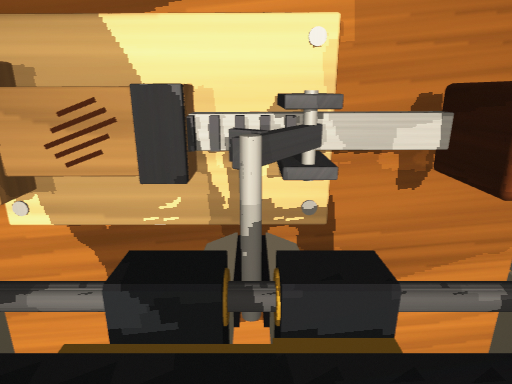

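The pawl is lifted to about 0.95 rad. The rod is in the jaws at (250,200) and the lever at (280,140), clear of the teeth. I'm releasing it and going to the bar handle.

jog_arm(
  deltas=[0,0,0,0,0,0,0,0,0,0,0,0,0,0,0.1,0,0,0,0,0,0.4,0,0,0,0,0,0.75,0,0,0],
  claw=0.55,
)

```text
time: 4.7
tool_pos: [0.5706, 0.2187, 0.1896]
tool_rot: [-3.14, -0.006, 3.046]
contact_force: [0.5, -0.2, 0.6]
opening: 0.0383
```

jog_arm(
  deltas=[-0.1,0.25,0,0,0,0,-0.2,0.5,0,0,0,0,-0.25,0.75,0,0,0,0,-0.25,0.95,0,0,0,0,-0.25,0.95,0,0,0,0],
)

```text
time: 5.12
tool_pos: [0.5461, 0.3175, 0.1912]
tool_rot: [3.139, 0.0, 3.05]
contact_force: [-0.8, -0.6, -1.0]
opening: 0.0504
```

jog_arm(
  deltas=[-0.1,0.2,0,0,0,0,-0.14,0.44,0,0,0,0,-0.14,0.44,0,0,0,0],
)

```text
time: 5.37
tool_pos: [0.5319, 0.3608, 0.1909]
tool_rot: [3.14, -0.001, 3.049]
contact_force: [-0.6, -0.8, 0.3]
opening: 0.0505
```

```bash
python3 - <<'E'
from h import *
P=robot.camera_params("wrist"); im=robot.read_camera("wrist"); cv2.imwrite("pics/w3.png",im[:,:,::-1]); o=robot.observe(); print(o["tool_pos"],o["tool_rot"],o["opening"])
print(proj("wrist",np.array([.534,.357,.1]),P))
hsv=cv2.cvtColor(im,cv2.COLOR_RGB2HSV)
E
```

```text
[0.53243703 0.35901919 0.19079038] [ 3.14109004e+00 -3.38718358e-04  3.04856143e+00] 0.05030382889922909
[245.96665135 206.3327124 ]
```

View pics/w3.png

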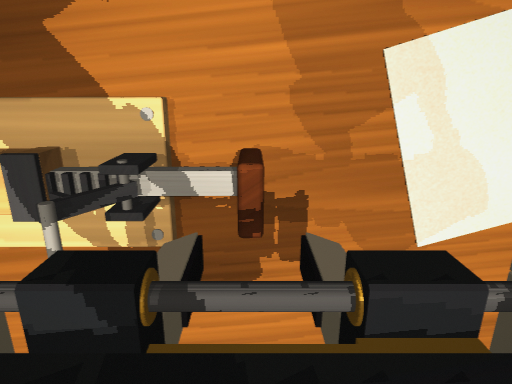

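The handle's top is centred at (250,201), which puts it at about (0.530, 0.3605), right below the tool. I'll descend, grip, and pull it back along jig +y.

jog_arm(
  deltas=[0,0,-0.25,0,0,0,0,0,-0.5,0,0,0,0,0,-0.75,0,0,0,0,0,-0.95,0,0,0],
)

```text
time: 5.75
tool_pos: [0.533, 0.3561, 0.0941]
tool_rot: [-3.141, -0.001, 3.045]
contact_force: [0.1, -0.1, -0.1]
opening: 0.0506
```

jog_arm(
  deltas=[0,0,-0.15,0,0,0,0,0,-0.24,0,0,0,0,0,-0.24,0,0,0],
)

```text
time: 6.0
tool_pos: [0.5325, 0.3561, 0.0697]
tool_rot: [-3.139, -0.003, 3.045]
contact_force: [-0.6, 0.0, -0.3]
opening: 0.0505
```

jog_arm(
  deltas=[0,0,0,0,0,0,0,0,0,0,0,0,0,0,0,0,0,0,0,0,0,0,0,0,0,0,0,0,0,0],
  claw=0,
  newtons=15,
)

```text
time: 6.42
tool_pos: [0.5336, 0.3581, 0.0727]
tool_rot: [3.14, 0.002, 3.046]
contact_force: [-0.0, 3.6, 2.0]
opening: 0.0215
```

jog_arm(
  deltas=[0,0,0,0,0,0,0,0,0,0,0,0,0,0,0,0,0,0],
)

```text
time: 6.67
tool_pos: [0.5336, 0.3583, 0.0727]
tool_rot: [3.14, 0.002, 3.046]
contact_force: [-0.2, 3.1, 6.5]
opening: 0.0197
```

jog_arm(
  deltas=[0.01,0.08,0,0,0,0,0.02,0.16,0,0,0,0,0.02,0.24,0,0,0,0,0.03,0.32,0,0,0,0,0.04,0.4,0,0,0,0],
)

```text
time: 7.08
tool_pos: [0.5372, 0.3971, 0.0726]
tool_rot: [-3.14, -0.0, 3.046]
contact_force: [-3.4, -3.6, 8.0]
opening: 0.0195
```

jog_arm(
  deltas=[0.01,0.05,0,0,0,0,0.01,0.08,0,0,0,0,0.01,0.1,0,0,0,0,0.01,0.11,0,0,0,0],
)

```text
time: 7.42
tool_pos: [0.5382, 0.4076, 0.0726]
tool_rot: [-3.139, 0.0, 3.046]
contact_force: [-2.4, -7.0, 9.6]
opening: 0.0202
```

The bar is slid back about 49 mm and has met its stop. I'm releasing it, rising, and carrying on toward the stand at a safe height.

jog_arm(
  deltas=[0,0,0,0,0,0,0,0,0,0,0,0,0,0,0,0,0,0,0,0,0.3,0,0,0,0,0,0.7,0,0,0],
  claw=0.55,
)

```text
time: 7.83
tool_pos: [0.5359, 0.407, 0.1376]
tool_rot: [-3.136, -0.008, 3.046]
contact_force: [1.2, 1.7, 0.8]
opening: 0.0481
```

jog_arm(
  deltas=[0,-0.1,0.3,0,0,0,0,-0.3,0.6,0,0,0,0,-0.6,0.9,0,0,0,0,-0.95,1.0,0,0,0],
  claw=0,
)

```text
time: 8.17
tool_pos: [0.539, 0.3143, 0.246]
tool_rot: [3.138, 0.006, 3.048]
contact_force: [0.2, -0.1, 0.7]
opening: 0.0282
```

jog_arm(
  deltas=[-0.02,-0.35,0.2,0,0,0,-0.04,-0.7,0.4,0,0,0,-0.05,-1,0.6,0,0,0],
)

```text
time: 8.42
tool_pos: [0.5325, 0.2114, 0.3022]
tool_rot: [-3.141, -0.001, 3.046]
contact_force: [0.4, -0.6, 0.7]
opening: 0.0085
```

jog_arm(
  deltas=[-0.02,-0.35,0.1,0,0,0,-0.04,-0.7,0.2,0,0,0,-0.05,-1,0.2,0,0,0],
)

```text
time: 8.67
tool_pos: [0.5283, 0.1116, 0.3238]
tool_rot: [3.141, 0.003, 3.046]
contact_force: [0.7, 0.2, 1.5]
opening: 0.0006
```

jog_arm(
  deltas=[-0.02,-0.35,0,0,0,0,-0.04,-0.7,0,0,0,0,-0.05,-1,0,0,0,0],
)

```text
time: 8.92
tool_pos: [0.5225, 0.0115, 0.3216]
tool_rot: [-3.141, -0.0, 3.045]
contact_force: [1.0, 0.2, 0.2]
opening: 0.0002
```

jog_arm(
  deltas=[0,-0.35,0,0,0,0,0,-0.7,0,0,0,0,0,-1,0,0,0,0],
)

```text
time: 9.17
tool_pos: [0.5227, -0.0886, 0.3215]
tool_rot: [-3.141, -0.001, 3.045]
contact_force: [1.0, 0.3, -0.5]
opening: 0.0002
```

jog_arm(
  deltas=[0,-0.35,0,0,0,0,0,-0.7,0,0,0,0,0,-1,0,0,0,0,0,-1,0,0,0,0],
)

```text
time: 9.5
tool_pos: [0.5226, -0.1916, 0.3207]
tool_rot: [-3.14, -0.001, 3.041]
contact_force: [-1.3, 0.6, -0.2]
opening: 0.0005
```

```bash
python3 - <<'E'
from h import *; import pickle
P=robot.camera_params("wrist"); im=robot.read_camera("wrist"); cv2.imwrite("pics/w4.png",im[:,:,::-1]); pickle.dump(P,open("w4.pkl","wb")); o=robot.observe(); print(o["tool_pos"],o["tool_rot"],o["opening"])
def tri(a,b):
    (c1,d1),(c2,d2)=ray("top",np.array(a)/1.5625),ray("side",np.array(b)/1.5625)
    s=np.linalg.lstsq(np.c_[d1,-d2],c2-c1,rcond=None)[0]; p,q=c1+s[0]*d1,c2+s[1]*d2; return np.round((p+q)/2,3),round(np.linalg.norm(p-q),4)
print("boardTL",tri((482,287),(457,316)),"TR",tri((634,281),(535,378)))
E
```

```text
[ 0.52266256 -0.18898705  0.32076815] [ 3.14127054e+00 -1.49328553e-03  3.04170654e+00] 0.0006095580482843799
boardTL (array([ 0.546, -0.131,  0.18 ]), np.float64(0.0046)) TR (array([ 0.546, -0.328,  0.199]), np.float64(0.0115))
```

View pics/w4.png

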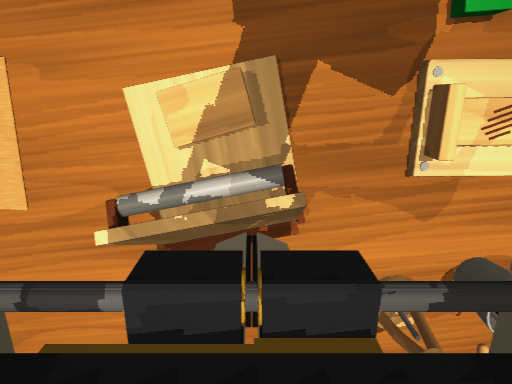

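The wrist view (about 511 px wide) shows the raised board's top end-face from (95,238) to (305,200), the roller at (200,188), the stack at (205,108), and the base's near corners at (123,89) and (275,56). I'll work out the hinge position from these, by casting rays at the known heights.

```bash
python3 - <<'E'
from h import *; import pickle
P=pickle.load(open("w4.pkl","rb"))
f=lambda q,z:np.round(onz("wrist",np.array(q,float),z,P)[:2],3)
A,B=f((123,89),.018),f((275,56),.018); print("near corners",A,B,np.linalg.norm(A-B))
S=[f(q,.069) for q in [(155,91),(240,68),(257,123),(173,148)]]; print("stack",S,np.mean(S,0))
ys=(A-B)/np.linalg.norm(A-B); xs=np.array([ys[1],-ys[0]]); print("xs",xs,"ys",ys,"mid",(A+B)/2)
S0=np.mean(S,0); H=S0-xs*.159; print("hinge by stack",H,"hinge by base",(A+B)/2-xs*.19)
for a in (.92,1.0,1.08,1.17):
    zu=.03+.2*np.sin(a)+.012*np.cos(a); c=[f((96,246),zu),f((305,209),zu)]; m=np.mean(c,0)
    h=m+xs*(-(.2*np.cos(a)-.012*np.sin(a))); 
    t1=[f((482/1.5625,0),zu)] if 0 else None
    print(a,round(zu,3),c,np.linalg.norm(c[0]-c[1]),"hinge",np.round(h,3),"topview px of mid",proj("top",np.r_[m,zu])*1.5625)
E
```

```text
near corners [ 0.424 -0.346] [ 0.404 -0.15 ] 0.19701776569639598
stack [array([ 0.432, -0.292]), array([ 0.417, -0.193]), array([ 0.479, -0.18 ]), array([ 0.498, -0.283])] [ 0.4565 -0.237 ]
xs [-0.99483414 -0.10151369] ys [ 0.10151369 -0.99483414] mid [ 0.414 -0.248]
hinge by stack [ 0.61467863 -0.22085932] hinge by base [ 0.60301849 -0.2287124 ]
0.92 0.196 [array([ 0.559, -0.333]), array([ 0.543, -0.147])] 0.1866869036649331 hinge [ 0.662 -0.229] topview px of mid [565.36316156 280.55237679]
1.0 0.205 [array([ 0.556, -0.329]), array([ 0.54 , -0.149])] 0.1807097119692243 hinge [ 0.645 -0.229] topview px of mid [566.51855475 281.35913257]
1.08 0.212 [array([ 0.553, -0.325]), array([ 0.538, -0.15 ])] 0.17564168070250297 hinge [ 0.629 -0.229] topview px of mid [567.0567808  281.99198455]
1.17 0.219 [array([ 0.55 , -0.321]), array([ 0.535, -0.15 ])] 0.17165663401103962 hinge [ 0.609 -0.229] topview px of mid [567.12916347 283.0877234 ]
```

The board's width fits a slope of about 1.08 rad, with the hinge near (0.622, -0.230). I'll go to the far side of the top edge with the fingers closed, then sweep the board down along its arc.

jog_arm(
  deltas=[0.3,-0.2,-0.1,0,0,0,0.6,-0.4,-0.2,0,0,0,0.7,-0.45,-0.5,0,0,0,0.7,-0.45,-0.75,0,0,0,0.7,-0.45,-1.0,0,0,0],
)

```text
time: 9.97
tool_pos: [0.5936, -0.2303, 0.2195]
tool_rot: [3.14, -0.001, 3.047]
contact_force: [-0.2, -0.1, -0.1]
opening: 0.0006
```

jog_arm(
  deltas=[-0.08,0,-0.03,0,0,0,-0.18,0,-0.07,0,0,0,-0.28,-0.01,-0.1,0,0,0,-0.42,-0.02,-0.17,0,0,0,-0.57,-0.02,-0.25,0,0,0],
)

```text
time: 10.38
tool_pos: [0.5367, -0.2324, 0.1971]
tool_rot: [-3.141, 0.002, 3.047]
contact_force: [2.0, -0.5, 0.5]
opening: 0.0003
```

jog_arm(
  deltas=[-0.08,-0.01,-0.06,0,0,0,-0.15,-0.01,-0.12,0,0,0,-0.21,-0.02,-0.18,0,0,0,-0.28,-0.02,-0.24,0,0,0],
)

```text
time: 10.72
tool_pos: [0.5082, -0.2346, 0.1726]
tool_rot: [3.141, 0.001, 3.047]
contact_force: [0.4, -0.2, 0.2]
opening: 0.0006
```

jog_arm(
  deltas=[-0.06,0,-0.07,0,0,0,-0.12,-0.01,-0.14,0,0,0,-0.18,-0.01,-0.2,0,0,0,-0.23,-0.01,-0.27,0,0,0,-0.28,-0.01,-0.35,0,0,0],
)

```text
time: 11.13
tool_pos: [0.4798, -0.2364, 0.1372]
tool_rot: [-3.142, 0.0, 3.046]
contact_force: [0.5, 0.2, -0.4]
opening: 0.0003
```

jog_arm(
  deltas=[-0.02,0,-0.04,0,0,0,-0.04,0,-0.08,0,0,0,-0.06,0,-0.12,0,0,0,-0.07,0,-0.14,0,0,0],
)

```text
time: 11.47
tool_pos: [0.4729, -0.2364, 0.1232]
tool_rot: [3.141, -0.0, 3.046]
contact_force: [-0.8, -0.3, -0.1]
opening: 0.0005
```

```bash
python3 - <<'E'
from h import *; import pickle
P=robot.camera_params("wrist"); im=robot.read_camera("wrist"); o=robot.observe(); print(o["tool_pos"],o["contact_force"])
t=robot.read_camera("side"); cv2.imwrite("pics/s5.png",np.vstack([cv2.resize(im,(400,300)),cv2.resize(t[150:330,210:450],(400,300),interpolation=cv2.INTER_CUBIC)])[:,:,::-1])
E
```

```text
[ 0.472762   -0.23632582  0.12304853] [-1.44839148 -0.15619494 -0.08133062]
```

View pics/s5.png

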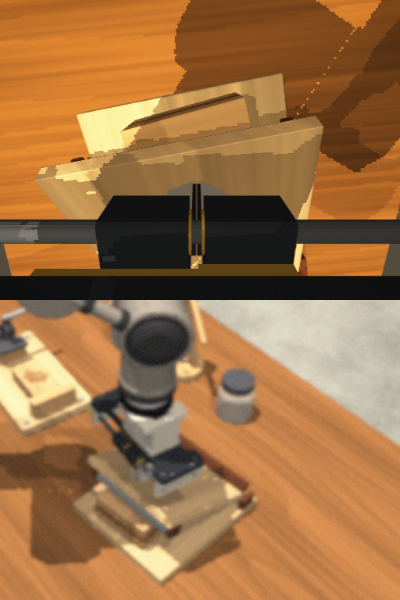

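The wrist half shows the board lowered, with its face at (200,180) (full-frame scale) and its near edge from (40,185) to (320,125). The side half shows the board flattened under the gripper. I'll press a little further until there's contact, to confirm it has seated.

jog_arm(
  deltas=[-0.01,0,-0.04,0,0,0,-0.02,0,-0.08,0,0,0,-0.02,0,-0.08,0,0,0],
)

```text
time: 11.82
tool_pos: [0.4729, -0.2369, 0.1207]
tool_rot: [-3.139, 0.006, 3.046]
contact_force: [-5.9, 8.0, 35.9]
opening: 0.0006
```

jog_arm(
  deltas=[0,0,-0.04,0,0,0,0,0,-0.06,0,0,0,0,0,-0.06,0,0,0],
)

```text
time: 12.07
tool_pos: [0.4746, -0.2377, 0.1194]
tool_rot: [-3.136, 0.012, 3.046]
contact_force: [-9.9, 11.7, 66.3]
opening: 0.0007
```

Contact forces rise to 36–66 N at z≈0.12, so the board is seated. I'm backing off straight away and looking from above for the ledge.

jog_arm(
  deltas=[0,0,0.3,0,0,0,0,0,0.65,0,0,0,0.05,0,1.0,0,0,0],
)

```text
time: 12.32
tool_pos: [0.4754, -0.2361, 0.2113]
tool_rot: [3.141, -0.001, 3.046]
contact_force: [1.8, -0.4, -1.1]
opening: 0.0006
```

jog_arm(
  deltas=[0.25,0,0.25,0,0,0,0.5,0,0.5,0,0,0,0.75,0,0.8,0,0,0,1,0,1,0,0,0,1,0,1,0,0,0],
)

```text
time: 12.73
tool_pos: [0.5809, -0.2368, 0.3144]
tool_rot: [-3.138, 0.01, 3.048]
contact_force: [0.3, -0.7, 0.2]
opening: 0.0005
```

jog_arm(
  deltas=[0.25,0,0,0,0,0,0.4,0,0,0,0,0,0.4,0,0,0,0,0,0.4,0,0,0,0,0],
)

```text
time: 13.07
tool_pos: [0.6158, -0.2363, 0.3083]
tool_rot: [3.141, -0.002, 3.047]
contact_force: [-0.3, -0.6, 0.1]
opening: 0.0008
```

```bash
python3 - <<'E'
from h import *; import pickle
P=robot.camera_params("wrist"); im=robot.read_camera("wrist"); cv2.imwrite("pics/w6.png",im[:,:,::-1]); pickle.dump(P,open("w6.pkl","wb")); o=robot.observe(); print(o["tool_pos"],o["tool_rot"])
t=robot.read_camera("side"); cv2.imwrite("pics/v6.png",np.hstack([im,cv2.resize(t[190:370,210:360],(320,384),interpolation=cv2.INTER_CUBIC)[:,:288]])[:,:,::-1])
E
```

```text
[ 0.61540045 -0.23636327  0.30884809] [ 3.14106783e+00 -1.73599110e-03  3.04609701e+00]
```

View pics/v6.png

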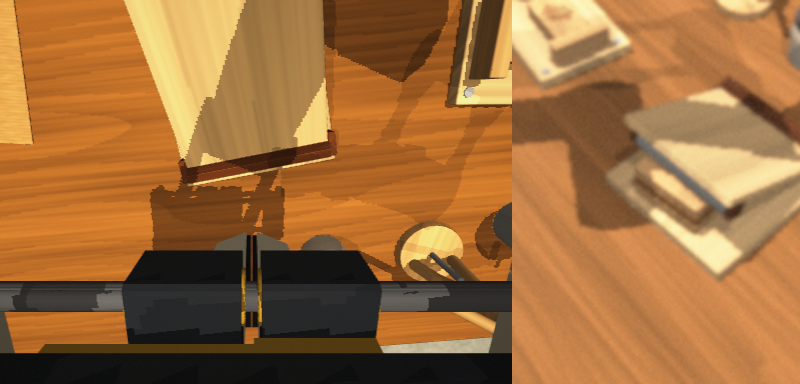

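The board rests on the stack: the side view shows the roller on the slabs at (690,165). In the wrist view, the ledge is the dark strip from (182,175) to (334,145). I'll read its foot line numerically.

```bash
python3 - <<'E'
from h import *; import pickle
P=pickle.load(open("w6.pkl","rb")); im=cv2.imread("pics/w6.png"); 
for x in (200,230,300,320): print(x,[(y,im[y,x].tolist()) for y in range(int(168-(x-187)*.18)-10,int(168-(x-187)*.18)+22,2)])
for y in (60,110,140): print(y,[(x,im[y,x].tolist()) for x in list(range(140+int((y-40)*.37)-20,140+int((y-40)*.37)+20,4))],[(x,im[y,x].tolist()) for x in range(318,340,3)])
E
```

```text
200 [(155, [77, 138, 183]), (157, [79, 139, 183]), (159, [77, 138, 182]), (161, [78, 139, 183]), (163, [98, 171, 216]), (165, [88, 157, 203]), (167, [20, 44, 90]), (169, [22, 46, 98]), (171, [22, 48, 100]), (173, [22, 49, 99]), (175, [27, 59, 121]), (177, [25, 56, 120]), (179, [25, 60, 124]), (181, [63, 122, 181]), (183, [136, 227, 247]), (185, [39, 105, 183])]
230 [(150, [72, 128, 170]), (152, [72, 127, 170]), (154, [72, 128, 170]), (156, [73, 127, 171]), (158, [74, 129, 171]), (160, [14, 30, 60]), (162, [13, 30, 60]), (164, [21, 48, 98]), (166, [21, 46, 97]), (168, [32, 72, 148]), (170, [26, 57, 121]), (172, [26, 58, 121]), (174, [25, 59, 123]), (176, [149, 236, 247]), (178, [109, 189, 229]), (180, [35, 103, 179])]
300 [(137, [126, 215, 247]), (139, [126, 215, 247]), (141, [126, 214, 247]), (143, [125, 214, 247]), (145, [125, 214, 247]), (147, [19, 42, 89]), (149, [18, 40, 84]), (151, [19, 40, 85]), (153, [19, 40, 81]), (155, [24, 50, 104]), (157, [21, 48, 98]), (159, [20, 44, 95]), (161, [22, 45, 93]), (163, [135, 224, 247]), (165, [53, 109, 169]), (167, [36, 99, 174])]
320 [(134,
[... 927 characters left out ...]
8, 217, 247]), (173, [133, 222, 247]), (177, [140, 229, 247]), (181, [133, 223, 247])] [(318, [128, 215, 247]), (321, [128, 215, 247]), (324, [125, 210, 245]), (327, [111, 191, 236]), (330, [37, 103, 179]), (333, [37, 108, 187]), (336, [42, 121, 205]), (339, [42, 121, 205])]
140 [(157, [42, 118, 202]), (161, [42, 119, 203]), (165, [43, 121, 204]), (169, [42, 119, 204]), (173, [42, 120, 205]), (177, [154, 218, 244]), (181, [128, 214, 247]), (185, [136, 227, 247]), (189, [139, 226, 247]), (193, [78, 139, 184])] [(318, [129, 216, 247]), (321, [128, 215, 247]), (324, [128, 214, 247]), (327, [128, 181, 219]), (330, [29, 69, 144]), (333, [28, 62, 133]), (336, [35, 95, 166]), (339, [40, 111, 191])]
```

```bash
cat >> h.py <<'E'
import pickle
from scipy.spatial.transform import Rotation as Ro
E
python3 - <<'E'
from h import *
P=pickle.load(open("w6.pkl","rb")); a=.42
F=np.array([onz("wrist",q,.0459,P) for q in [(200,166),(230,159.2),(300,146.2),(320,142.2)]]); print(np.round(F,4))
y=np.polyfit(F[:,1],F[:,0],1)[0]; ys=np.array([-y,-1.0]); ys/=np.linalg.norm(ys); xs=np.array([ys[1],-ys[0]]); print("xs",xs,"stand dyaw",np.arctan2(xs[1],xs[0]))
u=np.r_[xs*np.cos(a),np.sin(a)]; n=np.r_[-xs*np.sin(a),np.cos(a)]; v=np.r_[ys,0]; O=F.mean(0)
def pl(q):
    c,d=ray("wrist",q,P); X=c+d*((O-c)@n)/(d@n); return (X-O)@u,(X-O)@v
E=[pl(q) for q in [(145,60),(165.5,110),(176,140)]]; G=[pl(q) for q in [(324.5,60),(328.5,110),(328,140)]]
print(np.round(E,4),np.round(G,4)); m=(np.mean([e[1] for e in E])+np.mean([g[1] for g in G]))/2; print("width",np.mean([e[1] for e in E])-np.mean([g[1] for g in G]))
foot=O+v*m; print("foot",foot)
c=foot+u*.0505+n*0
print("block underside centre target",c,"u",u,"n",n,"ys",ys)
R=np.c_[u,-v if 0 else np.cross(n,u),n]
pickle.dump((foot,u,v,n),open("board.pkl","wb"))
E
```

```text
[[ 0.6181 -0.2997  0.0459]
 [ 0.6132 -0.2617  0.0459]
 [ 0.6054 -0.175   0.0459]
 [ 0.6028 -0.1505  0.0459]]
xs [-0.99506504 -0.09922484] stand dyaw -3.0422042718715017
[[0.1347 0.0957]
 [0.08   0.0943]
 [0.0415 0.0952]] [[ 0.0981 -0.0804]
 [ 0.0408 -0.083 ]
 [ 0.0009 -0.0814]]
width 0.17668560318180176
foot [ 0.61053449 -0.22843325  0.0459    ]
block underside centre target [ 0.56465106 -0.23300861  0.0664919 ] u [-0.90858288 -0.0906011   0.40776045] n [0.40574817 0.04045996 0.91308894] ys [ 0.09922484 -0.99506504]
```

The ledge foot is at (0.6105, -0.2284, 0.0459). The measured board width of 176.7 mm agrees with the 176 mm given. Next I'll go above the block, turning the hand 90°.

jog_arm(
  deltas=[-0.2,0.1,0,0,0,-0.076,-0.4,0.25,0,0,0,-0.152,-0.6,0.45,0,0,0,-0.228,-0.8,0.7,0,0,0,-0.304,-1.0,1.0,0,0,0,-0.38],
  claw=1,
)

```text
time: 13.58
tool_pos: [0.5139, -0.1364, 0.3097]
tool_rot: [-3.141, 0.0, 2.441]
contact_force: [0.5, 0.4, -0.3]
opening: 0.0295
```

jog_arm(
  deltas=[0,0.2,0,0,0,-0.076,0,0.4,0,0,0,-0.152,0,0.6,0,0,0,-0.228,0,0.8,0,0,0,-0.304,0,1.0,0,0,0,-0.38],
)

```text
time: 14.0
tool_pos: [0.515, -0.0358, 0.3102]
tool_rot: [3.141, 0.001, 1.846]
contact_force: [0.1, 0.4, -0.4]
opening: 0.0624
```

jog_arm(
  deltas=[0,0.25,0,0,0,-0.06,0,0.5,-0.2,0,0,-0.12,0,0.75,-0.4,0,0,-0.18,0,1.0,-0.6,0,0,-0.242],
)

```text
time: 14.33
tool_pos: [0.5152, 0.0642, 0.2498]
tool_rot: [3.14, 0.0, 1.467]
contact_force: [0.3, 0.3, 0.3]
opening: 0.0884
```

jog_arm(
  deltas=[-0.03,0.25,-0.2,0,0,0,-0.06,0.46,-0.3,0,0,0,-0.06,0.46,-0.3,0,0,0],
)

```text
time: 14.58
tool_pos: [0.5073, 0.1121, 0.2176]
tool_rot: [-3.137, -0.0, 1.475]
contact_force: [0.6, 0.1, 0.4]
opening: 0.0913
```

```bash
python3 - <<'E'
from h import *
P=robot.camera_params("wrist"); im=robot.read_camera("wrist"); cv2.imwrite("pics/w7.png",im[:,:,::-1]); pickle.dump(P,open("w7.pkl","wb")); o=robot.observe(); print(o["tool_pos"],o["tool_rot"],o["qpos"])
j=np.array([-.1*-1,.995]); c=np.array([.5095,.110])
for s in [(-28,-50),(28,-50),(28,50),(-28,50)]: print(s,proj("wrist",np.r_[c+np.array([.995,-.1])*s[0]/1e3+np.array([.1,.995])*s[1]/1e3,.052],P))
E
```

```text
[0.50841423 0.11051161 0.21901399] [-3.13945116e+00  4.30824099e-04  1.47455960e+00] [ 6.67070943e-02  3.50583290e-01  1.56543389e+00 -8.25231537e-05
  1.22775849e+00  1.62972122e-01]
(-28, -50) [226.50151115 228.50304279]
(28, -50) [282.38412698 228.82079296]
(28, 50) [285.77832656 127.55559127]
(-28, 50) [224.59813605 127.27577674]
```

View pics/w7.png

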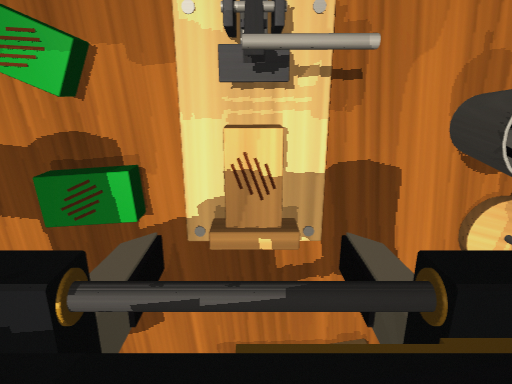

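The block's top corners at (224,127), (283,127) and (284,228) match the prediction exactly. The shoe at (254,62) is clear of it. I'll descend and grip.

jog_arm(
  deltas=[0.01,0,-0.25,0,0,0,0.01,0,-0.5,0,0,0,0.01,0,-0.75,0,0,0,0.01,0,-0.95,0,0,0],
)

```text
time: 14.97
tool_pos: [0.511, 0.1081, 0.1244]
tool_rot: [3.14, 0.0, 1.471]
contact_force: [0.3, -0.3, -0.1]
opening: 0.0916
```

jog_arm(
  deltas=[0,0,-0.25,0,0,0,0,0,-0.5,0,0,0,0,0,-0.7,0,0,0,0,0,-0.85,0,0,0,0,0,-0.85,0,0,0],
)

```text
time: 15.38
tool_pos: [0.5098, 0.108, 0.0381]
tool_rot: [-3.138, 0.001, 1.471]
contact_force: [-1.0, -0.9, -0.0]
opening: 0.0919
```

jog_arm(
  deltas=[0,0,0,0,0,0,0,0,0,0,0,0,0,0,0,0,0,0,0,0,0,0,0,0,0,0,0,0,0,0],
  claw=0,
  newtons=30,
)

```text
time: 15.8
tool_pos: [0.5117, 0.1095, 0.0407]
tool_rot: [3.14, -0.0, 1.472]
contact_force: [-2.5, 0.8, 1.1]
opening: 0.063
```

jog_arm(
  deltas=[0,0,0,0,0,0,0,0,0,0,0,0,0,0,0,0,0,0],
)

```text
time: 16.05
tool_pos: [0.511, 0.1097, 0.0402]
tool_rot: [3.142, 0.0, 1.472]
contact_force: [-1.9, 0.5, 6.4]
opening: 0.056
```

The block is gripped at 56 mm opening. I'll lift it, carry it to the board with a turn of -78.7°, then tilt it 24° over the board.

jog_arm(
  deltas=[0,0,0.1,0,0,0,0,0,0.4,0,0,0,0,0,0.7,0,0,0,0,0,1.0,0,0,0],
)

```text
time: 16.38
tool_pos: [0.5108, 0.1096, 0.141]
tool_rot: [-3.141, 0.0, 1.472]
contact_force: [1.2, 0.3, -1.0]
opening: 0.0556
```

jog_arm(
  deltas=[0,-0.05,0.25,0,0,-0.06,0,-0.2,0.5,0,0,-0.12,0.05,-0.4,0.75,0,0,-0.18,0.1,-0.6,1.0,0,0,-0.24,0.1,-0.8,1.0,0,0,-0.3],
)

```text
time: 16.8
tool_pos: [0.5239, 0.0286, 0.2455]
tool_rot: [3.132, -0.005, 0.997]
contact_force: [1.3, -0.1, -1.5]
opening: 0.0556
```

jog_arm(
  deltas=[0.04,-0.2,0,0,0,-0.06,0.08,-0.4,0,0,0,-0.12,0.12,-0.6,0,0,0,-0.18,0.16,-0.8,0,0,0,-0.24,0.2,-1,0,0,0,-0.3],
)

```text
time: 17.22
tool_pos: [0.541, -0.0714, 0.2401]
tool_rot: [3.141, 0.0, 0.525]
contact_force: [0.2, -0.5, -2.0]
opening: 0.0556
```

jog_arm(
  deltas=[0.04,-0.2,0,0,0,-0.055,0.08,-0.4,0,0,0,-0.11,0.12,-0.6,0,0,0,-0.165,0.16,-0.8,0,0,0,-0.22,0.2,-1,0,0,0,-0.274],
)

```text
time: 17.63
tool_pos: [0.5611, -0.1714, 0.2401]
tool_rot: [3.141, 0.0, 0.095]
contact_force: [0.0, 0.4, -1.7]
opening: 0.0556
```

jog_arm(
  deltas=[0.05,-0.2,0,-0.0066,0.0665,0,0.1,-0.4,0,-0.0132,0.133,0,0.15,-0.55,0,-0.0199,0.1995,0,0.18,-0.61,0,-0.0265,0.266,0,0.18,-0.61,0,-0.0265,0.266,0],
)

```text
time: 18.05
tool_pos: [0.5803, -0.232, 0.2337]
tool_rot: [-3.137, 0.431, 0.101]
contact_force: [1.5, 0.8, -3.9]
opening: 0.0555
```

```bash
python3 - <<'E'
from h import *
foot,u,v,n=pickle.load(open("board.pkl","rb"))
o=robot.observe(); R=Ro.from_euler("xyz",o["tool_rot"]).as_matrix(); p=o["tool_pos"]
print(o["time"],p,o["opening"],o["contact_force"],"tool y.v",R[:,1]@v,"y.u",R[:,1]@u,"z.n",R[:,2]@n,"zerr u",R[:,2]@u)
t=foot+u*.062+n*.0597; print("to go",(t-p)*10, "target",t)
W=np.c_[np.cross(v,-n),v,-n]; print("rot fix units",(Ro.from_matrix(W@R.T)).as_rotvec()/(np.pi/2))
E
```

```text
18.05 [ 0.58026204 -0.23204923  0.2337257 ] 0.05550947794255512 [ 1.50272494  0.77181452 -3.85355721] tool y.v 0.9999927747487376 y.u -0.0011837962226809375 z.n -0.999937993961256 zerr u 0.010538052624970737
to go [-0.01836521  0.00414171 -1.08033143] target [ 0.57842552 -0.23163506  0.12569256]
rot fix units [-0.00173099 -0.00691337  0.00023691]
```

jog_arm(
  deltas=[-0.01,0,-0.3,0,0,0,-0.01,0,-0.6,0,0,0,-0.02,0,-0.85,0,0,0,-0.02,0,-1.0,0,0,0,-0.02,0,-1.0,0,0,0],
)

```text
time: 18.47
tool_pos: [0.5754, -0.2302, 0.1369]
tool_rot: [-3.138, 0.422, 0.101]
contact_force: [-0.4, 0.7, -1.4]
opening: 0.0556
```

```bash
cat > chk.py <<'E'
from h import *
foot,u,v,n=pickle.load(open("board.pkl","rb"))
o=robot.observe(); R=Ro.from_euler("xyz",o["tool_rot"]).as_matrix(); p=o["tool_pos"]
print(o["time"],np.round(p,4),o["opening"],"F.u,v,n",np.round([o["contact_force"]@w for w in (u,v,n)],1))
d=p-foot; print("TCP in board frame u,v,n (mm)",np.round([d@u*1e3,d@v*1e3,d@n*1e3],1),"tilt err",R[:,2]@u,R[:,1]@u)
print("u,n units",np.round(u*.1,3),np.round(n*.1,3))
E
python3 chk.py; python3 - <<'E'
from h import *
im=robot.read_camera("wrist"); cv2.imwrite("pics/w8.png",im[:,:,::-1])
E
```

```text
18.4667 [ 0.5754 -0.2302  0.1369] 0.055584978518035635 F.u,v,n [-0.3 -0.7 -1.4]
TCP in board frame u,v,n (mm) [69.2 -1.8 68.8] tilt err 0.0024903604405011044 -0.0012268477136683715
u,n units [-0.091 -0.009  0.041] [0.041 0.004 0.091]
```

View pics/w8.png

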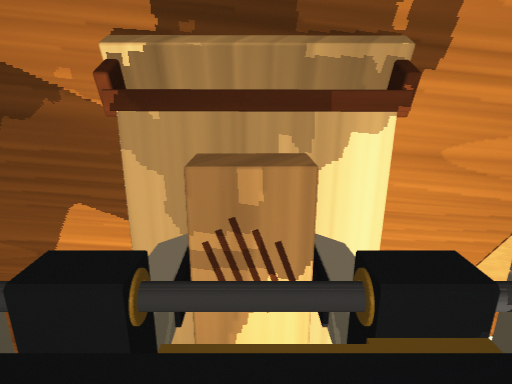

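The block hangs square over the board. Its lower end at (252,157) is parallel to the ledge at (255,100), and the carved face is up. I'm lowering it along the board's normal.

jog_arm(
  deltas=[-0.06,-0.01,-0.13,0,0,0,-0.12,-0.01,-0.26,0,0,0,-0.15,-0.02,-0.35,0,0,0,-0.18,-0.02,-0.41,0,0,0,-0.18,-0.02,-0.41,0,0,0],
)

```text
time: 18.93
tool_pos: [0.5586, -0.2334, 0.0989]
tool_rot: [-3.141, 0.42, 0.099]
contact_force: [-0.1, -0.9, -1.6]
opening: 0.0558
```

```bash
python3 chk.py
```

```text
18.9333 [ 0.5586 -0.2334  0.0989] 0.05583967952543248 F.u,v,n [-0.5  0.9 -1.6]
TCP in board frame u,v,n (mm) [69.2 -0.2 27.1] tilt err -0.00018174108117386152 0.00042178802595294106
u,n units [-0.091 -0.009  0.041] [0.041 0.004 0.091]
```

jog_arm(
  deltas=[-0.012,0,-0.027,0,0,0,-0.024,-0.002,-0.055,0,0,0,-0.024,-0.002,-0.055,0,0,0],
)

```text
time: 19.18
tool_pos: [0.5568, -0.2337, 0.0933]
tool_rot: [3.141, 0.42, 0.099]
contact_force: [0.4, 0.7, -2.1]
opening: 0.056
```

jog_arm(
  deltas=[-0.006,-0.001,-0.013,0,0,0,-0.006,-0.001,-0.013,0,0,0],
)

```text
time: 19.35
tool_pos: [0.5563, -0.2338, 0.092]
tool_rot: [3.141, 0.419, 0.099]
contact_force: [0.4, -0.2, -1.4]
opening: 0.0557
```

```bash
python3 chk.py
```

```text
19.35 [ 0.5563 -0.2338  0.092 ] 0.055705358568573664 F.u,v,n [-0.9  0.3 -1.1]
TCP in board frame u,v,n (mm) [68.5 -0.  19.9] tilt err -0.0005572435191987733 0.0002546334084283416
u,n units [-0.091 -0.009  0.041] [0.041 0.004 0.091]
```

jog_arm(
  deltas=[-0.006,-0.001,-0.013,0,0,0,-0.006,-0.001,-0.013,0,0,0],
)

```text
time: 19.52
tool_pos: [0.5563, -0.2338, 0.0919]
tool_rot: [3.141, 0.418, 0.099]
contact_force: [1.8, 0.5, 5.2]
opening: 0.0558
```

jog_arm(
  deltas=[-0.006,-0.001,-0.013,0,0,0,-0.006,-0.001,-0.013,0,0,0],
)

```text
time: 19.68
tool_pos: [0.5563, -0.2338, 0.0919]
tool_rot: [3.14, 0.416, 0.099]
contact_force: [3.4, 1.9, 10.4]
opening: 0.0558
```

```bash
python3 chk.py
```

```text
19.6833 [ 0.5563 -0.2338  0.0919] 0.05580057821508345 F.u,v,n [ 1.  -1.6 11. ]
TCP in board frame u,v,n (mm) [68.5 -0.  19.8] tilt err -0.003925370604565054 0.0006350215308424835
u,n units [-0.091 -0.009  0.041] [0.041 0.004 0.091]
```

The block touches the board face at n=19.8 mm, as predicted. I'll ease the pressure and slide it down the slope to the ledge.

jog_arm(
  deltas=[0.01,0.001,0.023,0,0,0,0.055,0.006,0.003,0,0,0,0.1,0.01,-0.018,0,0,0,0.137,0.014,-0.034,0,0,0,0.146,0.014,-0.038,0,0,0],
)

```text
time: 20.1
tool_pos: [0.5703, -0.2326, 0.0857]
tool_rot: [3.141, 0.42, 0.099]
contact_force: [0.1, 0.3, 7.2]
opening: 0.0558
```

```bash
python3 chk.py
```

```text
20.1 [ 0.5703 -0.2326  0.0857] 0.05584255032244768 F.u,v,n [ 2.9 -0.3  6.6]
TCP in board frame u,v,n (mm) [53.2  0.2 19.8] tilt err -0.0001517025962067395 0.000235505731106173
u,n units [-0.091 -0.009  0.041] [0.041 0.004 0.091]
```

jog_arm(
  deltas=[0.018,0.002,-0.008,0,0,0,0.018,0.002,-0.008,0,0,0],
)

```text
time: 20.27
tool_pos: [0.5721, -0.2325, 0.0849]
tool_rot: [3.141, 0.42, 0.099]
contact_force: [0.7, -0.5, 4.9]
opening: 0.056
```

```bash
python3 chk.py
```

```text
20.2667 [ 0.5721 -0.2325  0.0849] 0.05595910472331848 F.u,v,n [1.4 0.6 4.8]
TCP in board frame u,v,n (mm) [51.2  0.2 19.9] tilt err -0.00048687177864607524 0.00030915115193560854
u,n units [-0.091 -0.009  0.041] [0.041 0.004 0.091]
```

jog_arm(
  deltas=[0.014,0.001,-0.006,0,0,0,0.014,0.001,-0.006,0,0,0],
)

```text
time: 20.43
tool_pos: [0.5723, -0.2325, 0.0848]
tool_rot: [3.141, 0.422, 0.098]
contact_force: [-3.4, 0.1, 7.6]
opening: 0.056
```

jog_arm(
  deltas=[0.014,0.001,-0.006,0,0,0,0.014,0.001,-0.006,0,0,0],
)

```text
time: 20.6
tool_pos: [0.5724, -0.2324, 0.0847]
tool_rot: [-3.142, 0.426, 0.098]
contact_force: [-8.9, 1.6, 11.8]
opening: 0.0558
```

```bash
python3 chk.py
```

```text
20.6 [ 0.5724 -0.2324  0.0847] 0.05584633110202837 F.u,v,n [12.7 -2.5  7.2]
TCP in board frame u,v,n (mm) [50.8  0.1 19.8] tilt err 0.005659737553917852 0.0011840436995041988
u,n units [-0.091 -0.009  0.041] [0.041 0.004 0.091]
```

Contact with the ledge is confirmed at u≈50.8 mm, with a force of about 12 N. I'll relax, open, and withdraw along the normal.

jog_arm(
  deltas=[-0.018,-0.002,0.008,0,0,0,-0.018,-0.002,0.008,0,0,0],
)

```text
time: 20.77
tool_pos: [0.5723, -0.2325, 0.0848]
tool_rot: [3.141, 0.42, 0.099]
contact_force: [-0.6, -0.3, 5.8]
opening: 0.0562
```

jog_arm(
  deltas=[0,0,0,0,0,0,0,0,0,0,0,0,0,0,0,0,0,0,0,0,0,0,0,0,0,0,0,0,0,0],
  claw=0.85,
)

```text
time: 21.18
tool_pos: [0.5723, -0.2323, 0.0839]
tool_rot: [-3.141, 0.42, 0.099]
contact_force: [0.6, -0.3, -0.4]
opening: 0.0774
```

jog_arm(
  deltas=[0.04,0.004,0.09,0,0,0,0.12,0.012,0.27,0,0,0,0.24,0.024,0.54,0,0,0,0.36,0.036,0.82,0,0,0],
)

```text
time: 21.52
tool_pos: [0.6084, -0.2285, 0.1674]
tool_rot: [-3.141, 0.421, 0.099]
contact_force: [1.0, -0.5, -0.2]
opening: 0.0782
```

jog_arm(
  deltas=[-0.1,0.2,0.3,0,-0.06,0,-0.2,0.45,0.6,0,-0.12,0,-0.3,0.7,0.9,0,-0.2,0,-0.4,1.0,1.0,0.0265,-0.266,0],
)

```text
time: 21.85
tool_pos: [0.5701, -0.1279, 0.2717]
tool_rot: [3.137, -0.013, 0.1]
contact_force: [0.2, 0.9, 1.1]
opening: 0.0781
```

jog_arm(
  deltas=[-0.1,0.35,0,0,0,0,-0.2,0.7,0,0,0,0,-0.3,1.0,0,0,0,0],
)

```text
time: 22.1
tool_pos: [0.5375, -0.0271, 0.2682]
tool_rot: [3.141, -0.003, 0.099]
contact_force: [0.3, 0.2, 0.1]
opening: 0.0783
```

jog_arm(
  deltas=[-0.1,0.35,0,0,0,0,-0.2,0.7,0,0,0,0,-0.3,1.0,0,0,0,0,-0.3,1,0,0,0,0],
)

```text
time: 22.43
tool_pos: [0.5067, 0.076, 0.2676]
tool_rot: [-3.14, -0.001, 0.104]
contact_force: [0.2, 0.5, -0.5]
opening: 0.0781
```

```bash
python3 - <<'E'
from h import *
t=robot.read_camera("top"); s=robot.read_camera("side"); o=robot.observe(); print(o["time"],o["tool_pos"],o["contact_force"])
cv2.imwrite("pics/t9.png",t[:,:,::-1]); 
cv2.imwrite("pics/f9.png",np.hstack([cv2.resize(t[40:260,80:420],(464,300),interpolation=cv2.INTER_CUBIC),cv2.resize(s[190:340,230:380],(300,300),interpolation=cv2.INTER_CUBIC)])[:,:,::-1])
foot,u,v,n=pickle.load(open("board.pkl","rb"))
for a,b in [(0,-28),(0,28),(100,28),(100,-28)]:
    q=proj("top",foot+u*a/1e3+v*b/1e3+n*.032); print("pred block corner in crop",(q-[80,40])*[464/340,300/220])
E
```

```text
22.5333 [0.50839677 0.07216474 0.26732828] [-0.44160428 -0.13941463 -1.04979811]
pred block corner in crop [341.19503448 167.03879187]
pred block corner in crop [371.9340375  164.54705414]
pred block corner in crop [385.54903347 209.92248142]
pred block corner in crop [352.69466127 212.63871394]
```

View pics/f9.png

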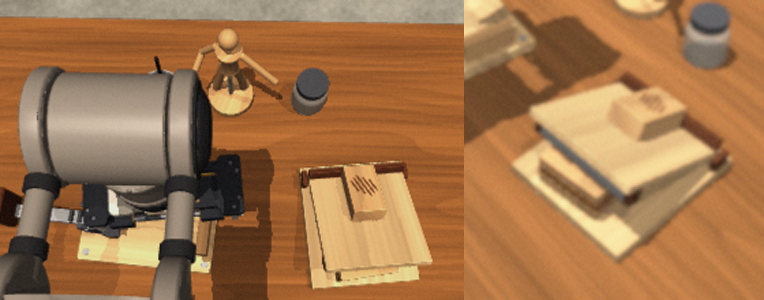

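```bash
python3 - <<'E'
from h import *
t=cv2.imread("pics/t9.png"); a=cv2.imread("pics/top0.png")
def top(im,x0,x1):
    g=im[170:215,x0:x1].astype(int); m=((g[:,:,2]>60)&(g[:,:,2]<125)&(g[:,:,0]<36)).astype(np.uint8)
    n,l,s,c=cv2.connectedComponentsWithStats(m); i=1+np.argmax(s[1:,4]); return s[i],c[i]+[x0,170]
for im,r in ((a,(85,112)),(t,(60,92))): s,c=top(im,*r); print(s,c,onz("top",c,.1))
E
```

```text
[  6   9  15  27 200] [ 96.635 191.35 ] [0.53468548 0.35740206 0.1       ]
[ 11   7  21  26 200] [ 77.2  189.06] [0.5394475  0.40378411 0.1       ]
```

The camera reads 46.6 ± 2 mm of bar travel, against 49 mm from the tool reading. There's plenty of time, so I'll check that the bar is against its stop with a gentle push on the handle using closed fingers.

jog_arm(
  deltas=[0.1,0.3,0,0,0,0,0.1,0.65,0,0,0,0,0.1,1.0,0,0,0,0],
  claw=0,
)

```text
time: 22.78
tool_pos: [0.5197, 0.1706, 0.2667]
tool_rot: [3.141, -0.001, 0.096]
contact_force: [0.5, 0.1, -0.3]
opening: 0.0623
```

jog_arm(
  deltas=[0.1,0.3,0,0,0,0,0.1,0.65,0,0,0,0,0.1,1.0,0,0,0,0],
)

```text
time: 23.03
tool_pos: [0.5298, 0.2713, 0.2665]
tool_rot: [3.141, -0.001, 0.097]
contact_force: [0.4, -0.4, 0.5]
opening: 0.0427
```

jog_arm(
  deltas=[0.1,0.3,0,0,0,0,0.1,0.65,0,0,0,0,0.1,0.82,-0.3,0,0,0,0.1,0.82,-0.6,0,0,0,0.1,0.82,-0.95,0,0,0],
)

```text
time: 23.45
tool_pos: [0.54, 0.3537, 0.1713]
tool_rot: [-3.141, -0.003, 0.1]
contact_force: [0.9, 0.0, -0.0]
opening: 0.0096
```

jog_arm(
  deltas=[0,0,-0.3,0,0,0,0,0,-0.6,0,0,0,0,0,-0.95,0,0,0,0,0,-0.95,0,0,0],
)

```text
time: 23.78
tool_pos: [0.5358, 0.35, 0.0692]
tool_rot: [3.137, 0.012, 0.097]
contact_force: [-1.3, -1.1, -1.4]
opening: 0.0005
```

jog_arm(
  deltas=[0,0.04,0,0,0,0,0,0.08,0,0,0,0,0.01,0.12,0,0,0,0,0.01,0.12,0,0,0,0],
)

```text
time: 24.12
tool_pos: [0.5409, 0.3667, 0.0791]
tool_rot: [-3.14, -0.005, 0.1]
contact_force: [-0.4, 0.2, 0.1]
opening: 0.0005
```

jog_arm(
  deltas=[0,0.04,0,0,0,0,0,0.08,0,0,0,0,0.01,0.11,0,0,0,0,0.01,0.11,0,0,0,0],
)

```text
time: 24.45
tool_pos: [0.5405, 0.377, 0.0767]
tool_rot: [-3.141, -0.001, 0.1]
contact_force: [-0.3, 0.8, -0.3]
opening: 0.0003
```

jog_arm(
  deltas=[0,0.02,0,0,0,0,0,0.04,0,0,0,0,0,0.04,0,0,0,0],
)

```text
time: 24.7
tool_pos: [0.5405, 0.3779, 0.0764]
tool_rot: [3.137, 0.001, 0.099]
contact_force: [-0.9, -9.9, 4.3]
opening: 0.0006
```

jog_arm(
  deltas=[0,0.02,0,0,0,0,0,0.03,0,0,0,0,0,0.03,0,0,0,0],
)

```text
time: 24.95
tool_pos: [0.5405, 0.3782, 0.0765]
tool_rot: [3.133, 0.003, 0.098]
contact_force: [-2.4, -19.7, 7.7]
opening: 0.0004
```

The bar doesn't move under 20 N, so it's against its stop. I'll back away clear of everything and compare the bystanders against the first picture numerically.

jog_arm(
  deltas=[0,-0.2,0,0,0,0,0,-0.2,0.3,0,0,0,0,-0.2,0.7,0,0,0,0,-0.2,1.0,0,0,0],
)

```text
time: 25.28
tool_pos: [0.5406, 0.3629, 0.1784]
tool_rot: [-3.141, -0.0, 0.098]
contact_force: [0.6, 0.2, 1.0]
opening: 0.0005
```

jog_arm(
  deltas=[0,0.1,0.3,0,0,0,-0.2,0.2,0.6,0,0,0,-0.5,0.3,0.8,0,0,0,-0.9,0.4,0.8,0,0,0],
)

```text
time: 25.62
tool_pos: [0.4526, 0.4043, 0.2611]
tool_rot: [-3.137, -0.009, 0.097]
contact_force: [1.1, 1.1, -0.3]
opening: 0.0003
```

jog_arm(
  deltas=[-0.3,0.2,0,0,0,0,-0.6,0.4,0,0,0,0,-0.9,0.6,0,0,0,0],
)

```text
time: 25.87
tool_pos: [0.3588, 0.4637, 0.2568]
tool_rot: [-3.141, -0.0, 0.099]
contact_force: [0.1, 1.0, -0.2]
opening: 0.0
```

jog_arm(
  deltas=[-0.3,0.1,0,0,0,0,-0.6,0.2,0,0,0,0,-0.9,0.3,0,0,0,0,-0.9,0.3,0,0,0,0],
)

```text
time: 26.2
tool_pos: [0.2653, 0.4947, 0.2567]
tool_rot: [-3.141, 0.002, 0.104]
contact_force: [-0.3, 1.0, 0.2]
opening: 0.0006
```

```bash
python3 - <<'E'
from h import *
t=robot.read_camera("top")[:,:,::-1].copy(); cv2.imwrite("pics/t10.png",t); a=cv2.imread("pics/top0.png"); b=cv2.imread("pics/t9.png")
for n,(x0,y0,x1,y1) in dict(pot=(172,75,222,135),man=(218,55,288,128),jar=(290,86,326,128)).items():
    print(n,"mean diff",cv2.absdiff(t,a)[y0:y1,x0:x1].mean().round(2),"shift",cv2.phaseCorrelate(*[np.float32(cv2.cvtColor(i,cv2.COLOR_BGR2GRAY)[y0:y1,x0:x1]) for i in (a,t)]))
print("block vs t9 diff",cv2.absdiff(t,b)[150:210,320:370].mean().round(2))
o=robot.observe(); print(o["time"],o["tool_pos"],o["contact_force"])
E
```

```text
pot mean diff 2.16 shift ((-0.04278631270661393, 0.06417333257193647), 0.9740220013459524)
man mean diff 2.07 shift ((-0.02674416822518566, 0.4964328027393847), 0.9925617463500411)
jar mean diff 2.14 shift ((-0.09902139776007957, 0.5716617532138528), 0.9981872340779245)
block vs t9 diff 8.92
26.25 [0.26779821 0.49407612 0.25668682] [ 0.57549653 -0.15828446  0.47368145]
```

```bash
python3 - <<'E'
from h import *
t=cv2.imread("pics/t10.png"); b=cv2.imread("pics/t9.png"); g=[cv2.Canny(cv2.cvtColor(i,cv2.COLOR_BGR2GRAY),60,150)[150:215,318:378] for i in (b,t)]
print("edge px",[int((x>0).sum()) for x in g],"shift",cv2.phaseCorrelate(*map(np.float32,g)))
tm=cv2.matchTemplate(t[145:215,310:375],b[158:200,326:366],cv2.TM_CCOEFF_NORMED); print(tm.max(),cv2.minMaxLoc(tm)[3],"expected (16,13)")
E
```

```text
edge px [385, 421] shift ((0.1224408069555416, 0.01725760215297356), 0.8732415183826729)
0.99782634 (16, 13) expected (16,13)
```

The block hasn't moved, so I'm handing in.

```bash
python3 -c "
from cell import robot
print(robot.hand_in())"
```

```text
the job is handed in; nothing more can be done
None
```

I did the whole job in the order asked and handed it in at about 26 s of the 72 s limit; the hand-in gives no verdict.

1. **Pawl and clamp bar:** I lifted the pawl to about 0.95 rad and pulled the bar back by its handle.
2. **Board:** I pushed it down until its roller sat on the spacer stack.
3. **Block:** I took it from the clamp and lowered it onto the board, carved face up and long side up the slope. I slid it down to the ledge and only then let go.

**Last checks**
- **Bar travel:** the readings disagreed: about 49 mm from the tool and 46.6 ± 2 mm from the camera, against 48 mm for fully back. A push of about 20 N on the handle didn't move it, so it is against its stop.
- **Board seating:** it stopped firmly when pressed down. That press reached 66 N at the wrist, more than needed but under the 120 N limit; it was the fingertips pushing.
- **Block on the board:** I felt contact with the board face and then the ledge at the predicted places. In the top view, the block is where predicted, and it had not shifted after the arm moved away.
- **Pencil pot, jar and figure:** the picture differences show all three unmoved. Shift estimates of about half a pixel for the jar and figure are within noise.
- **Robot:** its hand was clear of everything at hand-in.

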